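# Put the sockets back in the rack by size

### The job

Stand the four loose steel sockets upright in the wooden rack, one to each bay and open end up as they are now, in order of size: the largest in the bay nearest the bench vice, then the next, down to the smallest in the bay farthest from the vice. Leave the tin and the tape measure where they stand, and let go of everything at the end.

Things in the scene. Friction and masses are not known exactly. Their poses are not given: they have to be found in the camera images.
- socket_a: the largest of four plain steel deep sockets: an upright round cylinder 46 mm in diameter and 72 mm tall with an open hexagonal mouth on top; the lower third is slightly narrower. It stands on its closed end. Origin at the centre of its underside, z up; its yaw has no meaning. Weighs 0.08 to 0.65 kg.
- socket_b: the second largest of four plain steel deep sockets: an upright round cylinder 39 mm in diameter and 66 mm tall with an open hexagonal mouth on top; the lower third is slightly narrower. It stands on its closed end. Origin at the centre of its underside, z up; its yaw has no meaning. Weighs 0.08 to 0.65 kg.
- socket_c: the third largest of four plain steel deep sockets: an upright round cylinder 32 mm in diameter and 60 mm tall with an open hexagonal mouth on top; the lower third is slightly narrower. It stands on its closed end. Origin at the centre of its underside, z up; its yaw has no meaning. Weighs 0.08 to 0.65 kg.
- socket_d: the smallest of four plain steel deep sockets: an upright round cylinder 25 mm in diameter and 54 mm tall with an open hexagonal mouth on top; the lower third is slightly narrower. It stands on its closed end. Origin at the centre of its underside, z up; its yaw has no meaning. Weighs 0.08 to 0.65 kg.
- rack: shallow wooden rack fixed to the bench, 74 (x) by 281 mm (y): four equal open bays, each 64 mm square inside, in a row along its y axis. Bay centres at x = 0, y = -103.5, -34.5, +34.5 and +103.5 mm in the rack frame. Bay floors 6 mm and wall tops 14 mm above the bench; walls 5 mm thick. Origin at the centre of its underside, on the bench; z up; row within 0.2 rad of world y.
- vice: blue steel bench vice (about 150 mm wide, 160 mm tall) fixed on the bench beyond one end of the rack, sometimes the left, sometimes the right; a red toolbox stands beyond the other end. Origin at the centre of its round foot, on the bench.
- tin: closed plain metal tin, a loose upright cylinder 60 mm in diameter and 80 mm tall, standing among the sockets, not part of the job. Origin at the centre of its underside.
- tape: tape measure, a loose yellow and black rounded block about 40 (x) by 74 (y) by 60 mm tall, standing among the sockets, not part of the job. Origin at the centre of its underside.
There are look-alikes about, which are no part of the job. What is shaped like the socket_b but red is not meant.

How it is judged:
By the outcome, as a careful person would: the job done as asked, in the order asked, and still so for the second after the job is handed in, with the robot touching nothing.
It also fails if it takes over 112 s, if anything falls off the work surface, if the arm or the gripper's body presses on something with over 40 N, if the wrist force passes 120 N, or if a joint passes its speed limit or range.

### The arm

A 6-joint arm with a two-finger parallel gripper is mounted at the origin on the work surface. World frame = base frame: x ahead of the robot, y to its left, z up, the work surface at z = 0. Lengths are in mm, angles in rad, forces in N, time in s.
With the tool pointing down it reaches from about 350 to 775 mm from the base axis. Payload 7.3 kg.
Tool frame: the origin (TCP) lies at the very end of the fingers, on their centre line; the grasp point (between the pads) lies 19 mm behind it; z points along the fingers, y is the line along which they close (so a half turn about z gives the same grasp; the last joint's range is limited). The gripper opens to 92 mm and grips with 3 to 60 N. Pads are 19 mm wide; open, the fingers measure 130 mm over their backs; the gripper's body (75 mm by 190 mm) begins 47 mm behind the grasp point.
Start: joints at [1.102, 0.342, 1.524, -0, 1.275, -0.146], TCP at [166.528, 497.909, 226.741] pointing down, gripper open.
Joint ranges: [-2.53, 2.53], [-0.77, 2.02], [0.04, 2.7], [-1, 4.14], [0.28, 2.66], [-3.11, 3.11]. Speed limits (rad/s): [2.57, 2.57, 3.14, 3.14, 3.14, 3.14].

### API

Orientations are given as [roll, pitch, yaw] about the fixed x, y, z axes, in that order (R = Rz(yaw) Ry(pitch) Rx(roll)).
In Python, from plant import get_obs, vision, workorder gives the robot as it stands.
- The arm moves only by the shell command python3 -m pendant 'ROWS' [OPENING]. ROWS is a JSON object of lists of equal length, an entry for each row: "dp": the shift along the tool's x, y, z in m, a list of three; "rotation": the turn, a rotation vector about the tool's x, y, z in rad, a list of three. A call has 1 to 8 rows; each row is the pose to reach, as a shift and turn from the pose commanded when the call began, along the tool's axes at that moment; what a row does not reach only later rows make up. A row lasts 1/8 s, in which the tool goes at most 62.5 mm and 10.7 degrees, less where a joint would pass 70% of its speed; a pose out of reach is approached as far as the arm can. A call with a gripper value outside its range is refused whole. OPENING is the finger opening in m, from 0 to 0.0918, set as the call begins (- or left out, the last holds). The fingers move at their own pace and stop on an object; the grip force is fixed at half the most. Time passes only in rows, so rows that repeat a pose let the fingers close. It gives the time, the measured TCP pose, the force, the opening and the grip force at its end, in the units of the state.
- get_obs(): the state, without advancing time (a new reading comes with each control period).
- vision.capture(name): name is "scene" or "side" or "wrist"; returns a dict with "pixels" (384x512x3 uint8, red, green, blue), "vfov" (degrees; the focal length in pixels is half the picture's height over the tangent of half this angle, whatever the lens; pixels are square), "cx", "cy" (the principal point, pixels), "pose" (4x4, takes a point from camera to world coordinates); the wrist camera has in their place "T_tool_cam" (4x4, takes a point from camera to tool coordinates, whose origin is the TCP and whose axes are the flange's). Camera axes: x right, y up, looking along -z (the intrinsics and any distortion apply to the point x, -y, -z); pixel columns grow to the right and rows downward; lengths in mm; the calibration is good to about 2 mm. A picture is of the moment at which its call begins: read the wrist's pose just before it. There is no depth.
- workorder.close_job(): hands the job in; it is judged then, once.
The state is a dict: "time": time; "joint_positions": joint angles; "dq": joint speeds; "tau": joint torques, N m; "tool_pos": TCP position; "tcp_rot": TCP orientation; "contact_force": force on the tool from outside, world axes, zero at the start; "moment": the same for the moment, N m; "grip_width": finger opening in mm; "finger_force": force on a finger pad.
Only numpy, scipy, OpenCV 4.12 (cv2) and the standard library are available. Lean on these libraries where they do the work, as an engineer would, in place of code of your own. Each camera call takes 0.05 s, during which the arm holds its last target. There are 200 camera calls.

## Working session

There is one attempt and no reset: what is moved stays moved. The work goes in short steps, Python scripts to look and compute and a shell command to move; the robot and the scene stay as the last step left them, time stands still between calls to the robot, and variables do not carry over. Pictures are saved under pics/ and viewed, at most 14 in all, crops included, and the job is handed in when it is done.

```bash
mkdir -p pics; ls; python3 - <<'E'
from plant import get_obs, vision
import cv2,pickle
o=get_obs();print(o)
d={}
for n in("scene","side","wrist"):
    c=vision.capture(n);d[n]=c
    cv2.imwrite(f"pics/{n}0.png",c["pixels"][:,:,::-1]);print(n,{k:v for k,v in c.items() if k!="pixels"})
pickle.dump(d,open("caps.pkl","wb"))
E
```

```text
pics
{'time': 0.0, 'joint_positions': array([ 1.10200680e+00,  3.42725665e-01,  1.52503797e+00, -4.58072642e-05,
        1.27541718e+00, -1.45975021e-01]), 'dq': array([ 0.00033379, -0.00179225, -0.00086592, -0.00036875, -0.00016494,
       -0.00070829]), 'tau': array([ 3.38709706e-04, -4.31247282e+01, -2.44213307e+01,  7.18036084e-02,
        5.60969696e-02, -1.34590896e-04]), 'tool_pos': array([166.33501832, 497.50512611, 226.03613665]), 'tcp_rot': array([-3.14001501e+00, -1.87672962e-04,  2.81879137e+00]), 'contact_force': array([-0.39332702,  0.05615299, -0.25981681]), 'moment': array([-0.00924405,  0.0193074 ,  0.00301644]), 'finger_force': 0.0, 'grip_width': 92.16938366363327}
scene {'vfov': 53.52855516880303, 'cx': 260.2859744832193, 'cy': 187.42219011227198, 'pose': array([[-2.45824699e-01, -7.79166804e-01,  5.76601516e-01,
         1.21671445e+03],
       [ 9.69305419e-01, -2.00146894e-01,  1.42787342e-01,
         2.12124479e+02],
       [ 4.14984509e-03,  5.94003630e-01,  8.04451656e-01,
         1.07027749e+03],
       [ 0.00000000e+00,  0.00000000e+00,  0.00000000e+00,
 
[... 203 characters left out ...]
,
       [-6.00938602e-01,  4.30808833e-01, -6.73258157e-01,
        -7.85324169e+02],
       [ 1.78612415e-03,  8.43036475e-01,  5.37853429e-01,
         6.89484395e+02],
       [ 0.00000000e+00,  0.00000000e+00,  0.00000000e+00,
         1.00000000e+00]])}
wrist {'vfov': 59.28127355485062, 'cx': 254.74065874211718, 'cy': 199.38435348493988, 'T_tool_cam': array([[ 1.83262611e-04,  9.59628068e-01,  2.81272000e-01,
         7.56753617e+01],
       [ 9.99999895e-01, -5.76989316e-05, -4.54695375e-04,
        -9.61339406e-01],
       [-4.20109351e-04,  2.81272054e-01, -9.59627977e-01,
        -1.58120140e+02],
       [ 0.00000000e+00,  0.00000000e+00,  0.00000000e+00,
         1.00000000e+00]])}
```

View pics/scene0.png

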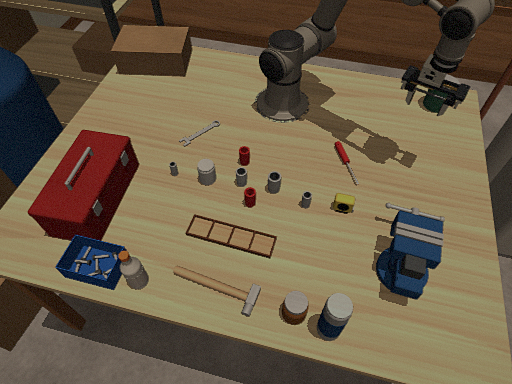

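View pics/side0.png

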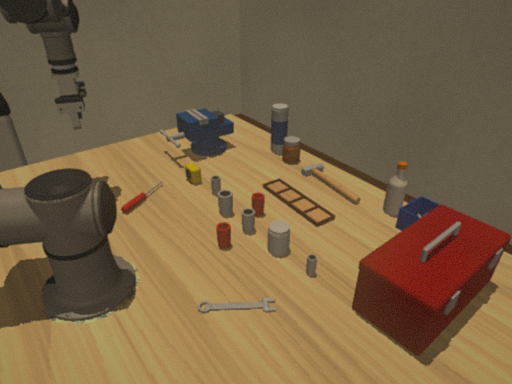

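```bash
python3 - <<'E'
import cv2
i=cv2.imread("pics/scene0.png")
cv2.imwrite("pics/sc_crop.png",cv2.resize(i[140:265,160:360],None,fx=4,fy=4,interpolation=cv2.INTER_CUBIC))
i=cv2.imread("pics/side0.png")
cv2.imwrite("pics/sd_crop.png",cv2.resize(i[150:290,180:340],None,fx=4.2,fy=4.2,interpolation=cv2.INTER_CUBIC))
E
```

```text
(no output)
```

View pics/sc_crop.png

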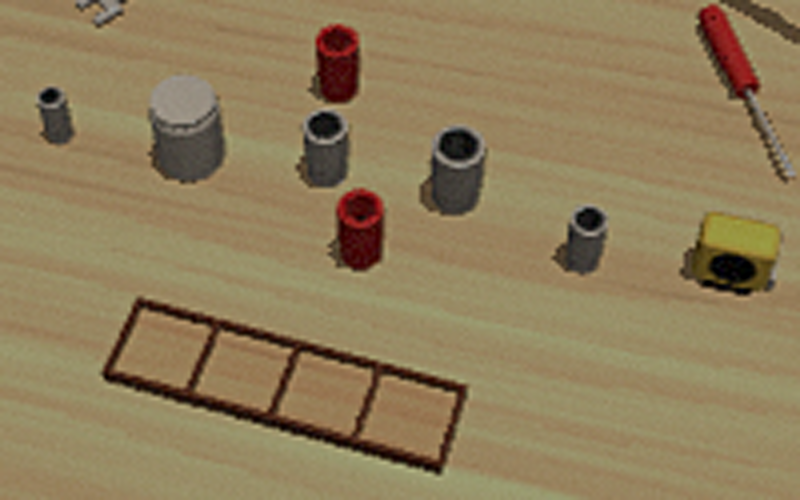

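View pics/sd_crop.png

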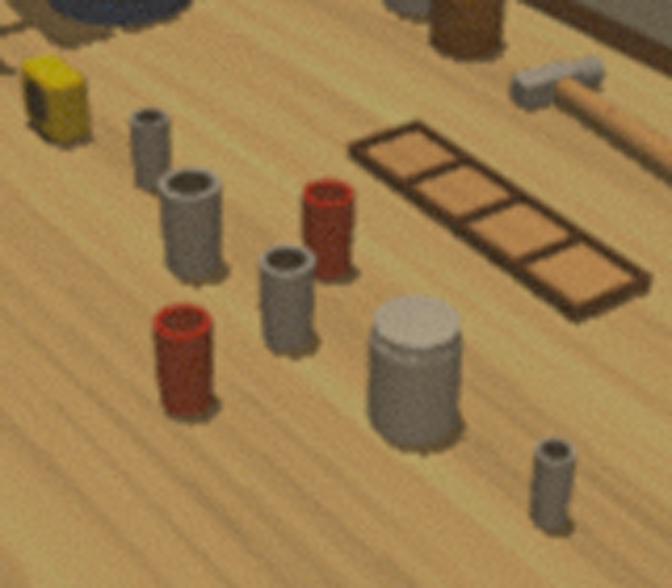

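```bash
cat > h.py <<'E'
import numpy as np, pickle
def ray(c,uv,pose=None):
    f=192/np.tan(np.radians(c["vfov"]/2)); u,v=uv
    d=np.array([(u-c["cx"])/f,-(v-c["cy"])/f,-1]); P=c["pose"] if pose is None else pose
    return P[:3,3],P[:3,:3]@d
def at(c,uv,z,pose=None):
    o,d=ray(c,uv,pose); return (o+d*(z-o[2])/d[2])[:2]
E
python3 - <<'E'
from h import *
d=pickle.load(open("caps.pkl","rb"))
h=dict(d=54,tin=80,b=66,a=72,c=60,r1=66,r2=66,k1=14,k2=14,k3=14,k4=14)
S=dict(d=(51,95),tin=(184,98),b=(326,126),a=(458,146),c=(588,219),r1=(338,40),r2=(360,207),k1=(140,299),k2=(466,387),k3=(440,470),k4=(106,376))
D=dict(d=(554,450),tin=(417,321),b=(288,260),a=(190,184),c=(149,118),r1=(184,322),r2=(328,192),k2=(417,123),k3=(0,0),k1=(578,317),k4=(650,281),)
D['k1'],D['k2'],D['k3'],D['k4']=(578,317),(350,149),(417,123),(650,281)
K={}
for n in h:
    s=at(d["scene"],(160+(S[n][0]+.5)/4-.5,140+(S[n][1]+.5)/4-.5),h[n])
    w=at(d["side"],(180+D[n][0]/4.2-.4,150+D[n][1]/4.2-.4),h[n])
    K[n]=(s+w)/2;print(n,s.round(1),w.round(1),K[n].round(1))
for c in(0,1):
    pass
k=[K[f'k{i}'] for i in(1,2,3,4)]
print([np.linalg.norm(k[i]-k[(i+1)%4]).round(1) for i in range(4)])
m=sum(k)/4; ax=(k[1]+k[2]-k[0]-k[3]);ax/=np.linalg.norm(ax);print(m,ax)
for t in(103.5,34.5,-34.5,-103.5):print((m+t*ax).round(1))
E
```

```text
d [ 463.6 -289.8] [ 463.3 -291.4] [ 463.4 -290.6]
tin [ 457.9 -166.9] [ 457.4 -171.4] [ 457.7 -169.1]
b [446.5 -45.8] [444.4 -51.4] [445.5 -48.6]
a [444.3  68.1] [439.9  62.7] [442.1  65.4]
c [482.3 185.9] [478.8 181.6] [480.6 183.7]
r1 [350.  -62.4] [349.  -68.1] [349.5 -65.2]
r2 [521.    4.2] [519.4   1.6] [520.2   2.9]
k1 [ 619.5 -156.7] [ 610.2 -169. ] [ 614.8 -162.9]
k2 [633.  120.1] [625.2 109.3] [629.1 114.7]
k3 [707.8 116.8] [697.3 109.4] [702.5 113.1]
k4 [ 694.  -157.9] [ 683.3 -169. ] [ 688.6 -163.4]
[np.float64(277.9), np.float64(73.4), np.float64(276.9), np.float64(73.8)]
[658.7908457  -24.61879225] [0.05079801 0.99870895]
[664.   78.7]
[660.5   9.8]
[657.  -59.1]
[ 653.5 -128. ]
```

```bash
python3 -m pendant '{"dp":[[-0.06,-0.04,0],[-0.11,-0.07,0],[-0.16,-0.1,0],[-0.21,-0.13,0],[-0.26,-0.16,0],[-0.31,-0.195,0],[-0.35,-0.22,0],[-0.35,-0.22,0]],"rotation":[[0,0,0.17],[0,0,0.34],[0,0,0.51],[0,0,0.68],[0,0,0.85],[0,0,1.02],[0,0,1.19],[0,0,1.248]]}' 0.075; python3 -c "
from plant import get_obs;print(get_obs())"
```

```text
time: 1.15
tool_pos: [430.4, 175.6, 226.4]
tcp_rot: [-3.142, 0.001, 1.563]
contact_force: [-1.3, 0.4, -0.4]
grip_width: 75.1
finger_force: 0.0
{'time': 1.15, 'joint_positions': array([ 2.22667507e-01,  2.32375774e-01,  1.68024891e+00, -5.64114931e-04,
        1.22911822e+00,  2.30742532e-01]), 'dq': array([ 0.05625891, -0.01269308,  0.023458  ,  0.0184377 ,  0.00957061,
        0.45576258]), 'tau': array([ -2.18504459, -36.09869599, -24.64541316,  -0.26801912,
        -0.16406071,  -0.54124676]), 'tool_pos': array([430.41979633, 175.6170883 , 226.35794986]), 'tcp_rot': array([-3.14156789e+00,  5.51764958e-04,  1.56291037e+00]), 'contact_force': array([-1.25078189,  0.41428117, -0.35909013]), 'moment': array([-0.04050764,  0.04527978, -0.06698869]), 'finger_force': 0.0, 'grip_width': 75.12139333604597}
```

```bash
python3 -m pendant '{"dp":[[-0.045,0.035,0],[-0.09,0.07,0],[-0.135,0.105,0],[-0.146,0.12,0],[-0.146,0.12,0],[-0.146,0.12,0]],"rotation":[[0,0,0],[0,0,0],[0,0,0],[0,0,0],[0,0,0],[0,0,0]]}'; cat >> h.py <<'E'
from scipy.spatial.transform import Rotation
def grab(name):
    from plant import get_obs, vision
    import cv2
    o=get_obs();c=vision.capture("wrist");T=np.eye(4)
    T[:3,:3]=Rotation.from_euler("xyz",o["tcp_rot"]).as_matrix();T[:3,3]=o["tool_pos"]
    c["pose"]=T@c["T_tool_cam"];pickle.dump(c,open(name+".pkl","wb"))
    i=c["pixels"][:,:,::-1]
    cv2.imwrite(f"pics/{name}.png",cv2.resize(i,(800,600),interpolation=cv2.INTER_CUBIC));print(o["tool_pos"],o["tcp_rot"])
def px(uv): return ((uv[0]+.5)*.64-.5,(uv[1]+.5)*.64-.5)
E
python3 -c "from h import *;grab('w1')"
```

```text
time: 1.9
tool_pos: [547.8, 33.0, 226.5]
tcp_rot: [-3.14, -0.0, 1.571]
contact_force: [-0.1, -0.4, 0.3]
grip_width: 74.9
finger_force: 0.0
[547.82687074  32.97454085 226.45710992] [-3.14045289e+00 -4.19427504e-04  1.57139447e+00]
```

View pics/w1.png

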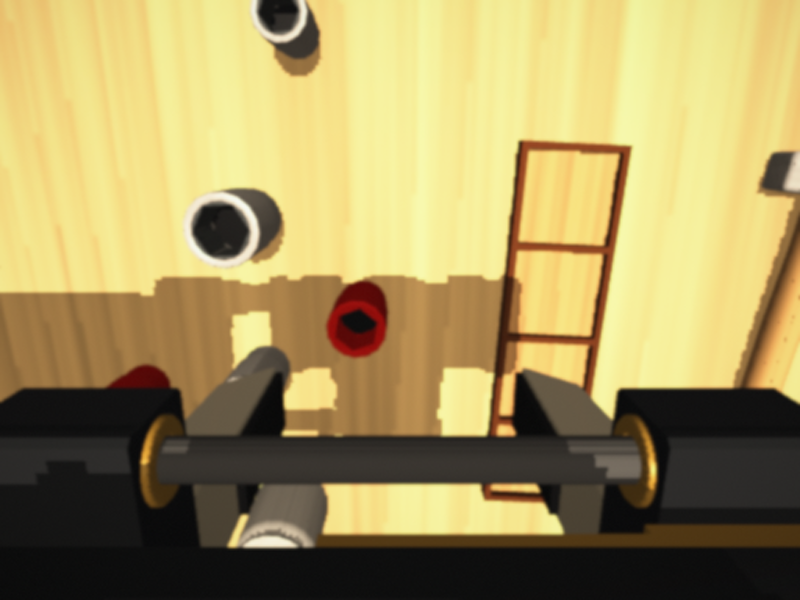

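```bash
python3 - <<'E'
from h import *
c=pickle.load(open("w1.pkl","rb"))
for n,uv,z in [("a",(223,229),72),("c",(280,13),60),("r2",(357,323),66),("TL",(519,142),14),("TR",(631,148),14),("d1L",(512,244),14),("d1R",(611,248),14),("d2L",(505,338),14),("d2R",(597,342),14),("d3L",(498,421),14),("BL",(485,497),14)]:
    print(n,at(c,px(uv),z,).round(1))
E
```

```text
a [444.1  67.4]
c [482.4 184.3]
r2 [521.5   7.4]
TL [628.3 118. ]
TR [703.7 114.3]
d1L [627.8  49.5]
d1R [698.   46.7]
d2L [626.9 -20.6]
d2R [695.6 -23.7]
d3L [625.4 -89. ]
BL [ 618.5 -157.8]
```

```bash
python3 -m pendant '{"dp":[[0.017,-0.052,0.02],[0.0345,-0.104,0.06],[0.0345,-0.104,0.11],[0.0345,-0.104,0.12],[0.0345,-0.104,0.12]],"rotation":[[0,0,0],[0,0,0],[0,0,0],[0,0,0],[0,0,0]]}'; python3 -c "from h import *;grab('w2')"
```

```text
time: 2.58
tool_pos: [445.4, 67.0, 107.4]
tcp_rot: [3.141, -0.0, 1.571]
contact_force: [-0.0, 0.4, 0.1]
grip_width: 74.8
finger_force: 0.0
[445.41490023  67.02319271 107.43499054] [ 3.14089547e+00 -5.13218888e-05  1.57147592e+00]
```

View pics/w2.png

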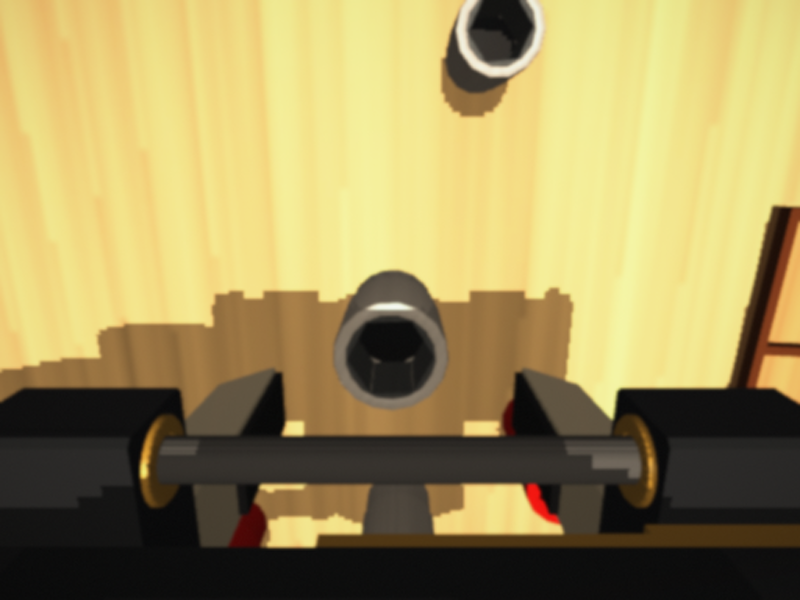

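```bash
python3 - <<'E'
from h import *
c=pickle.load(open("w2.pkl","rb"))
for n,uv,z in [("a",(391,354),72),("c",(500,30),60),("TCPmid",(400,354),72)]:print(n,at(c,px(uv),z).round(1))
E
```

```text
a [442.6  68.1]
c [481.1 185. ]
TCPmid [446.1  68.1]
```

```bash
python3 -m pendant '{"dp":[[0.001,-0.0025,0.03],[0.001,-0.0025,0.06],[0.001,-0.0025,0.077],[0.001,-0.0025,0.077]],"rotation":[[0,0,0],[0,0,0],[0,0,0],[0,0,0]]}' && python3 -m pendant '{"dp":[[0,0,0],[0,0,0],[0,0,0],[0,0,0],[0,0,0],[0,0,0]],"rotation":[[0,0,0],[0,0,0],[0,0,0],[0,0,0],[0,0,0],[0,0,0]]}' 0.03
```

```text
time: 3.12
tool_pos: [443.1, 67.6, 30.1]
tcp_rot: [3.141, -0.0, 1.571]
contact_force: [-0.3, 0.6, -0.1]
grip_width: 74.8
finger_force: 0.0
time: 3.88
tool_pos: [442.3, 67.8, 30.3]
tcp_rot: [3.141, -0.0, 1.571]
contact_force: [-1.8, -0.2, 6.5]
grip_width: 46.2
finger_force: 30.0
```

```bash
python3 -m pendant '{"dp":[[0,0,-0.04],[0,0,-0.08],[0,0.045,-0.1],[0.005,0.09,-0.1],[0.01,0.135,-0.1],[0.0145,0.18,-0.1],[0.0145,0.215,-0.1],[0.0145,0.2235,-0.1]],"rotation":[[0,0,0],[0,0,0],[0,0,0],[0,0,0],[0,0,0],[0,0,0],[0,0,0],[0,0,0]]}' && python3 -m pendant '{"dp":[[0,0,0],[0,0,0]],"rotation":[[0,0,0],[0,0,0]]}'; python3 -c "from h import *;grab('w3')"
```

```text
time: 4.88
tool_pos: [666.4, 82.1, 127.7]
tcp_rot: [-3.139, -0.0, 1.571]
contact_force: [-0.1, 0.1, -4.5]
grip_width: 46.1
finger_force: 30.0
time: 5.12
tool_pos: [664.3, 82.3, 129.3]
tcp_rot: [-3.14, -0.0, 1.571]
contact_force: [0.4, 0.3, -6.0]
grip_width: 46.2
finger_force: 30.0
[664.34610528  82.32257238 129.26574206] [-3.13954054e+00 -1.21801998e-04  1.57085016e+00]
```

View pics/w3.png

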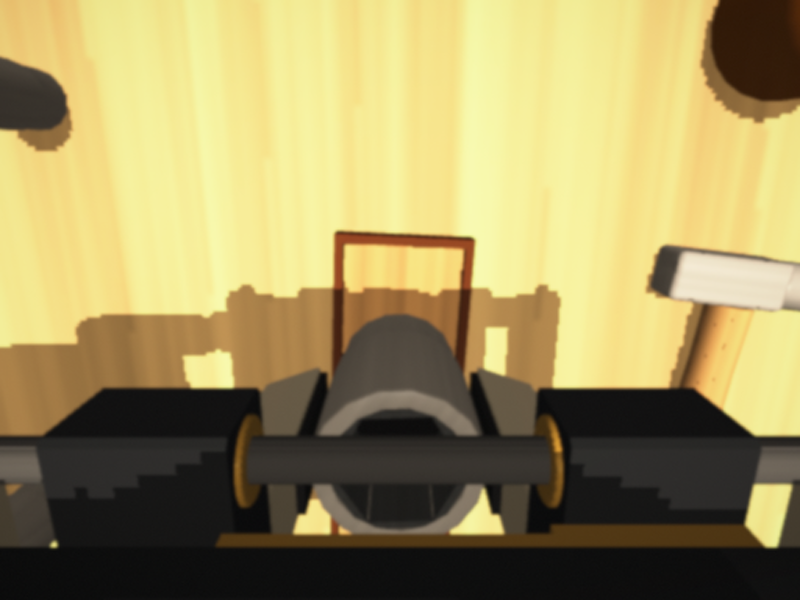

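```bash
python3 - <<'E'
from h import *
c=pickle.load(open("w3.pkl","rb"))
L=at(c,px((336,232)),14);R=at(c,px((474,238)),14);print(L,R)
R2=at(c,px((459,360)),14);L2=at(c,px((336,345)),14);print(L2,R2)
m=(L+R)/2;e=(R-L)/np.linalg.norm(R-L);n=np.array([e[1],-e[0]]);print(np.linalg.norm(R-L),e)
ax=np.array([.05,.9987])
for t in(37,106,175,244):print((m-t*ax).round(1))
E
```

```text
[631.8755029 120.2980347] [703.39699169 117.22875732]
[629.82904721  58.22116155] [697.82230818  49.45102699]
71.58731606763605 [ 0.99908046 -0.0428746 ]
[665.8  81.8]
[662.3  12.9]
[658.9 -56. ]
[ 655.4 -124.9]
```

```bash
python3 -m pendant '{"dp":[[0,0.002,0.03],[0,0.002,0.06],[0,0.002,0.08],[0,0.002,0.088],[0,0.002,0.0925],[0,0.002,0.0925],[0,0.002,0.0925]],"rotation":[[0,0,0],[0,0,0],[0,0,0],[0,0,0],[0,0,0],[0,0,0],[0,0,0]]}'; python3 -c "
from plant import get_obs;print(get_obs()['contact_force'],get_obs()['tool_pos'])"
```

```text
time: 6.05
tool_pos: [668.2, 82.3, 38.2]
tcp_rot: [3.14, -0.0, 1.571]
contact_force: [0.3, -0.3, -4.8]
grip_width: 45.9
finger_force: 30.0
[ 0.34611699 -0.2782932  -4.79954154] [668.19142345  82.27620976  38.24041704]
```

```bash
python3 -m pendant '{"dp":[[0,0,0.0015],[0,0,0.0015],[0,0,0.0015]],"rotation":[[0,0,0],[0,0,0],[0,0,0]]}' && python3 -m pendant '{"dp":[[0,0,0],[0,0,0],[0,0,0],[0,0,0]],"rotation":[[0,0,0],[0,0,0],[0,0,0],[0,0,0]]}' 0.07 && python3 -m pendant '{"dp":[[0,0,-0.03],[0,0,-0.08],[0,0,-0.11],[0,0,-0.11],[0,0,-0.11]],"rotation":[[0,0,0],[0,0,0],[0,0,0],[0,0,0],[0,0,0]]}'
```

```text
time: 6.42
tool_pos: [668.1, 82.3, 36.4]
tcp_rot: [3.14, -0.0, 1.571]
contact_force: [-0.0, 0.0, -0.6]
grip_width: 45.8
finger_force: 30.0
time: 6.92
tool_pos: [667.7, 82.2, 35.8]
tcp_rot: [3.141, -0.0, 1.571]
contact_force: [-0.5, -0.1, -0.3]
grip_width: 69.8
finger_force: 0.0
time: 7.55
tool_pos: [667.0, 82.2, 144.5]
tcp_rot: [-3.14, -0.0, 1.571]
contact_force: [-0.4, -1.0, -0.6]
grip_width: 69.9
finger_force: 0.0
```

```bash
python3 -m pendant '{"dp":[[-0.025,-0.044,0],[-0.05,-0.088,0],[-0.075,-0.132,0],[-0.1,-0.176,0],[-0.12,-0.21,0.01],[-0.128,-0.2215,0.037],[-0.128,-0.2215,0.037],[-0.128,-0.2215,0.037]],"rotation":[[0,0,0],[0,0,0],[0,0,0],[0,0,0],[0,0,0],[0,0,0],[0,0,0],[0,0,0]]}'; python3 -c "from h import *;grab('w4')"
```

```text
time: 8.55
tool_pos: [446.8, -45.6, 108.7]
tcp_rot: [-3.141, -0.0, 1.571]
contact_force: [0.9, -0.5, 0.4]
grip_width: 69.7
finger_force: 0.0
[446.78843225 -45.56229333 108.72968842] [-3.14143851e+00 -3.39505584e-04  1.57080345e+00]
```

View pics/w4.png

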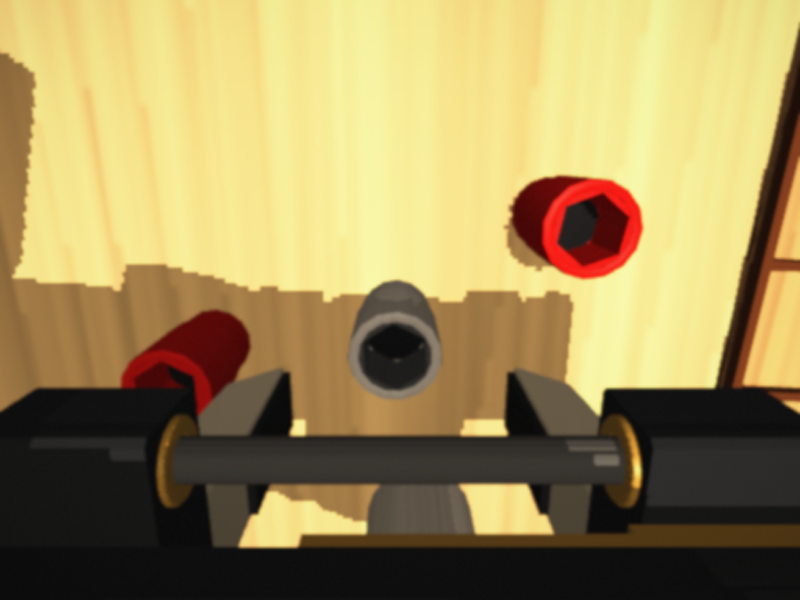

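```bash
python3 -m pendant '{"dp":[[-0.0015,-0.0015,0.03],[-0.0015,-0.0015,0.06],[-0.0015,-0.0015,0.081],[-0.0015,-0.0015,0.081]],"rotation":[[0,0,0],[0,0,0],[0,0,0],[0,0,0]]}' && python3 -m pendant '{"dp":[[0,0,0],[0,0,0],[0,0,0],[0,0,0],[0,0,0],[0,0,0]],"rotation":[[0,0,0],[0,0,0],[0,0,0],[0,0,0],[0,0,0],[0,0,0]]}' 0.025
```

```text
time: 9.1
tool_pos: [444.6, -46.7, 27.0]
tcp_rot: [-3.14, -0.001, 1.572]
contact_force: [0.3, -0.8, 0.0]
grip_width: 70.4
finger_force: 0.0
time: 9.85
tool_pos: [445.2, -47.3, 28.2]
tcp_rot: [3.14, 0.0, 1.571]
contact_force: [0.4, 0.9, 5.8]
grip_width: 38.9
finger_force: 30.0
```

```bash
python3 -m pendant '{"dp":[[0,0,-0.05],[0,0,-0.1],[0.01,0.04,-0.11],[0.023,0.085,-0.11],[0.036,0.13,-0.11],[0.048,0.175,-0.11],[0.06,0.21,-0.11],[0.06,0.218,-0.11]],"rotation":[[0,0,0],[0,0,0],[0,0,0],[0,0,0],[0,0,0],[0,0,0],[0,0,0],[0,0,0]]}' && python3 -m pendant '{"dp":[[0,0,0],[0,0,0],[0,0,0]],"rotation":[[0,0,0],[0,0,0],[0,0,0]]}'
```

```text
time: 10.85
tool_pos: [663.2, 13.7, 135.6]
tcp_rot: [-3.139, -0.0, 1.572]
contact_force: [-0.5, 1.1, -4.1]
grip_width: 38.5
finger_force: 30.0
time: 11.22
tool_pos: [662.0, 12.4, 138.0]
tcp_rot: [-3.141, -0.0, 1.57]
contact_force: [0.5, -0.7, -3.2]
grip_width: 38.6
finger_force: 30.0
```

```bash
python3 -m pendant '{"dp":[[0,0.001,0.04],[0,0.001,0.08],[0,0.001,0.098],[0,0.001,0.102],[0,0.001,0.1035],[0,0.001,0.1035],[0,0.001,0.1035]],"rotation":[[0,0,0],[0,0,0],[0,0,0],[0,0,0],[0,0,0],[0,0,0],[0,0,0]]}'
```

```text
time: 12.1
tool_pos: [664.3, 12.7, 35.4]
tcp_rot: [3.14, 0.0, 1.571]
contact_force: [-0.3, -0.0, -3.9]
grip_width: 38.7
finger_force: 30.0
```

Then release, retreat, and head to c at (481,185).

```bash
python3 -m pendant '{"dp":[[0,0,0.0015],[0,0,0.0015],[0,0,0.0015]],"rotation":[[0,0,0],[0,0,0],[0,0,0]]}' && python3 -m pendant '{"dp":[[0,0,0],[0,0,0],[0,0,0],[0,0,0]],"rotation":[[0,0,0],[0,0,0],[0,0,0],[0,0,0]]}' 0.07 && python3 -m pendant '{"dp":[[0,0,-0.03],[0,0,-0.08],[0,0,-0.11],[0.02,-0.02,-0.115],[0.06,-0.06,-0.115],[0.1,-0.1,-0.115],[0.14,-0.14,-0.115],[0.172,-0.182,-0.11]],"rotation":[[0,0,0],[0,0,0],[0,0,0],[0,0,0],[0,0,0],[0,0,0],[0,0,0],[0,0,0]]}' && python3 -m pendant '{"dp":[[0,0,0.03],[0,0,0.045],[0,0,0.045]],"rotation":[[0,0,0],[0,0,0],[0,0,0]]}'; python3 -c "from h import *;grab('w5')"
```

```text
time: 12.48
tool_pos: [664.3, 12.7, 34.3]
tcp_rot: [3.14, 0.0, 1.571]
contact_force: [-1.1, -0.6, 5.9]
grip_width: 38.6
finger_force: 30.0
time: 12.98
tool_pos: [663.7, 12.8, 32.5]
tcp_rot: [-3.141, -0.0, 1.571]
contact_force: [-0.2, 0.2, 0.9]
grip_width: 69.4
finger_force: 0.0
time: 13.98
tool_pos: [480.6, 186.1, 143.1]
tcp_rot: [3.14, -0.001, 1.571]
contact_force: [0.4, -0.3, -0.1]
grip_width: 69.9
finger_force: 0.0
time: 14.35
tool_pos: [481.5, 184.3, 96.8]
tcp_rot: [-3.14, 0.0, 1.57]
contact_force: [0.7, -1.1, 0.4]
grip_width: 70.1
finger_force: 0.0
[481.51344063 184.31819997  96.84115841] [-3.13954390e+00  4.19831837e-04  1.57013354e+00]
```

View pics/w5.png

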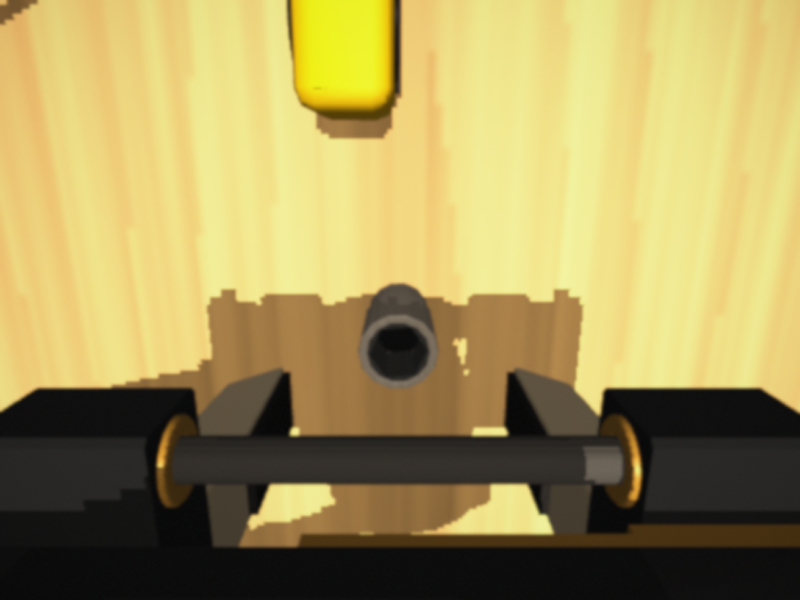

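```bash
python3 -m pendant '{"dp":[[0.0005,-0.0005,0.03],[0.0005,-0.0005,0.06],[0.0005,-0.0005,0.072],[0.0005,-0.0005,0.072]],"rotation":[[0,0,0],[0,0,0],[0,0,0],[0,0,0]]}' && python3 -m pendant '{"dp":[[0,0,0],[0,0,0],[0,0,0],[0,0,0],[0,0,0],[0,0,0],[0,0,0]],"rotation":[[0,0,0],[0,0,0],[0,0,0],[0,0,0],[0,0,0],[0,0,0],[0,0,0]]}' 0.02
```

```text
time: 14.9
tool_pos: [481.5, 185.0, 25.8]
tcp_rot: [-3.141, 0.0, 1.57]
contact_force: [0.1, -0.7, 0.5]
grip_width: 70.1
finger_force: 0.0
time: 15.78
tool_pos: [481.3, 185.3, 26.0]
tcp_rot: [3.141, -0.0, 1.571]
contact_force: [-0.5, 0.4, 3.9]
grip_width: 31.9
finger_force: 30.0
```

```bash
python3 -m pendant '{"dp":[[0,0,-0.05],[0,0,-0.1],[-0.02,0.015,-0.115],[-0.065,0.05,-0.115],[-0.11,0.085,-0.115],[-0.155,0.12,-0.115],[-0.2,0.15,-0.115],[-0.24,0.178,-0.115]],"rotation":[[0,0,0],[0,0,0],[0,0,0],[0,0,0],[0,0,0],[0,0,0],[0,0,0],[0,0,0]]}' && python3 -m pendant '{"dp":[[0,0,0],[0,0,0],[0,0,0]],"rotation":[[0,0,0],[0,0,0],[0,0,0]]}'
```

```text
time: 16.77
tool_pos: [659.4, -56.5, 139.5]
tcp_rot: [-3.14, -0.0, 1.57]
contact_force: [1.0, 0.6, -2.6]
grip_width: 31.9
finger_force: 30.0
time: 17.15
tool_pos: [658.5, -53.5, 140.4]
tcp_rot: [-3.141, -0.001, 1.572]
contact_force: [0.1, -0.4, -2.7]
grip_width: 31.8
finger_force: 30.0
```

```bash
python3 -m pendant '{"dp":[[-0.0015,0,0.04],[-0.0015,0,0.08],[-0.0015,0,0.102],[-0.0015,0,0.106],[-0.0015,0,0.107],[-0.0015,0,0.107],[-0.0015,0,0.107]],"rotation":[[0,0,0],[0,0,0],[0,0,0],[0,0,0],[0,0,0],[0,0,0],[0,0,0]]}'
```

```text
time: 18.02
tool_pos: [659.7, -56.3, 34.9]
tcp_rot: [3.14, 0.0, 1.571]
contact_force: [0.9, 0.6, -3.3]
grip_width: 31.6
finger_force: 30.0
```

```bash
python3 -m pendant '{"dp":[[0,0,0.0012],[0,0,0.0024],[0,0,0.0024],[0,0,0.0024]],"rotation":[[0,0,0],[0,0,0],[0,0,0],[0,0,0]]}' && python3 -m pendant '{"dp":[[0,0,0],[0,0,0],[0,0,0],[0,0,0]],"rotation":[[0,0,0],[0,0,0],[0,0,0],[0,0,0]]}' 0.062 && python3 -m pendant '{"dp":[[0,0,-0.03],[0,0,-0.08],[0,0,-0.11],[-0.03,-0.025,-0.115],[-0.07,-0.06,-0.115],[-0.11,-0.095,-0.115],[-0.15,-0.13,-0.115],[-0.19,-0.16,-0.115]],"rotation":[[0,0,0],[0,0,0],[0,0,0],[0,0,0],[0,0,0],[0,0,0],[0,0,0],[0,0,0]]}' && python3 -m pendant '{"dp":[[-0.03,-0.025,0],[-0.0435,-0.0365,0.03],[-0.0435,-0.0365,0.053],[-0.0435,-0.0365,0.053],[-0.0435,-0.0365,0.053]],"rotation":[[0,0,0],[0,0,0],[0,0,0],[0,0,0],[0,0,0]]}'; python3 -c "from h import *;grab('w6')"
```

```text
time: 18.52
tool_pos: [659.4, -56.3, 32.0]
tcp_rot: [3.141, 0.0, 1.571]
contact_force: [-2.6, 0.4, 5.3]
grip_width: 32.1
finger_force: 30.0
time: 19.02
tool_pos: [659.1, -56.2, 31.1]
tcp_rot: [-3.141, -0.0, 1.571]
contact_force: [-0.7, -0.4, -0.0]
grip_width: 61.8
finger_force: 0.0
time: 20.02
tool_pos: [497.9, -247.3, 146.5]
tcp_rot: [3.141, 0.0, 1.571]
contact_force: [-0.6, -0.5, -0.4]
grip_width: 61.8
finger_force: 0.0
time: 20.65
tool_pos: [463.3, -289.9, 94.2]
tcp_rot: [3.141, 0.001, 1.571]
contact_force: [-1.1, 0.8, 0.5]
grip_width: 62.1
finger_force: 0.0
[ 463.28339297 -289.93564423   94.15385255] [3.14052225e+00 7.48907702e-04 1.57116610e+00]
```

View pics/w6.png

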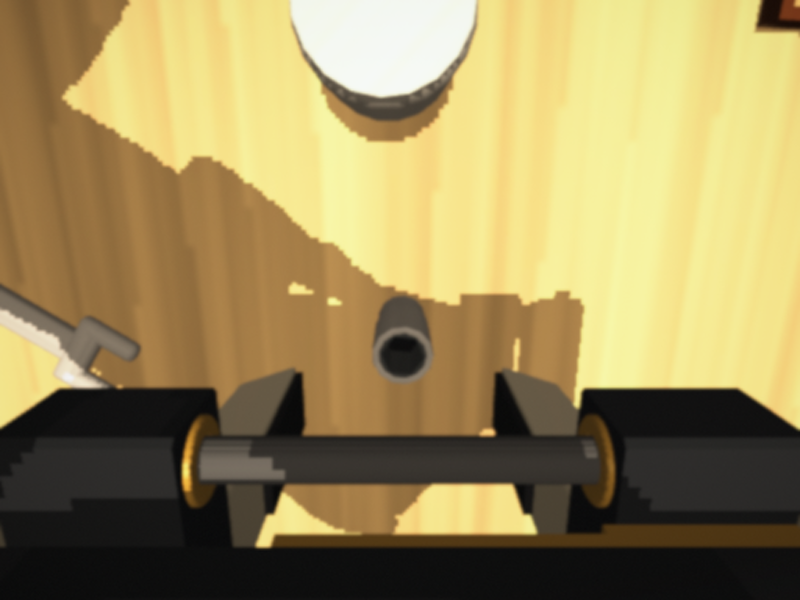

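```bash
python3 -m pendant '{"dp":[[-0.0005,0.001,0.03],[-0.0005,0.001,0.06],[-0.0005,0.001,0.072],[-0.0005,0.001,0.072]],"rotation":[[0,0,0],[0,0,0],[0,0,0],[0,0,0]]}' && python3 -m pendant '{"dp":[[0,0,0],[0,0,0],[0,0,0],[0,0,0],[0,0,0],[0,0,0],[0,0,0]],"rotation":[[0,0,0],[0,0,0],[0,0,0],[0,0,0],[0,0,0],[0,0,0],[0,0,0]]}' 0.013
```

```text
time: 21.2
tool_pos: [463.9, -290.1, 21.4]
tcp_rot: [-3.141, -0.0, 1.571]
contact_force: [0.4, -0.4, 0.1]
grip_width: 62.1
finger_force: 0.0
time: 22.08
tool_pos: [463.8, -290.3, 21.5]
tcp_rot: [3.141, 0.0, 1.571]
contact_force: [0.0, -0.1, 2.8]
grip_width: 24.2
finger_force: 30.0
```

```bash
python3 -m pendant '{"dp":[[0,0,-0.05],[0,0,-0.1],[0.015,0.02,-0.115],[0.045,0.055,-0.115],[0.08,0.095,-0.115],[0.115,0.135,-0.115],[0.15,0.175,-0.115],[0.165,0.192,-0.115]],"rotation":[[0,0,0],[0,0,0],[0,0,0],[0,0,0],[0,0,0],[0,0,0],[0,0,0],[0,0,0]]}' && python3 -m pendant '{"dp":[[0,0,0],[0,0,0],[0,0,0]],"rotation":[[0,0,0],[0,0,0],[0,0,0]]}'
```

```text
time: 23.08
tool_pos: [657.0, -122.6, 135.3]
tcp_rot: [-3.141, -0.001, 1.573]
contact_force: [-0.3, -0.9, -1.1]
grip_width: 23.9
finger_force: 30.0
time: 23.45
tool_pos: [654.9, -126.3, 136.3]
tcp_rot: [-3.141, -0.0, 1.569]
contact_force: [-0.3, -0.3, -1.7]
grip_width: 23.5
finger_force: 30.0
```

```bash
python3 -m pendant '{"dp":[[0,0.001,0.04],[0,0.001,0.08],[0,0.001,0.102],[0,0.001,0.106],[0,0.001,0.1075],[0,0.001,0.1075],[0,0.001,0.1075]],"rotation":[[0,0,0],[0,0,0],[0,0,0],[0,0,0],[0,0,0],[0,0,0],[0,0,0]]}'
```

```text
time: 24.32
tool_pos: [657.2, -125.5, 30.0]
tcp_rot: [3.14, 0.0, 1.571]
contact_force: [0.0, -0.1, -1.7]
grip_width: 23.8
finger_force: 30.0
```

```bash
python3 -m pendant '{"dp":[[0,0,0.001],[0,0,0.002],[0,0,0.002],[0,0,0.002]],"rotation":[[0,0,0],[0,0,0],[0,0,0],[0,0,0]]}' && python3 -m pendant '{"dp":[[0,0,0],[0,0,0],[0,0,0],[0,0,0]],"rotation":[[0,0,0],[0,0,0],[0,0,0],[0,0,0]]}' 0.06 && python3 -m pendant '{"dp":[[0,0,-0.03],[0,0,-0.08],[0,0,-0.13],[0,0,-0.18],[0,-0.05,-0.2],[0,-0.1,-0.2],[0,-0.15,-0.2],[0,-0.15,-0.2]],"rotation":[[0,0,0],[0,0,0],[0,0,0],[0,0,0],[0,0,0],[0,0,0],[0,0,0],[0,0,0]]}'; python3 - <<'E'
from plant import vision
import cv2,numpy as np
r=[cv2.resize(vision.capture(n)["pixels"][s][:,:,::-1],(400,300),interpolation=cv2.INTER_CUBIC) for n,s in(("scene",np.s_[140:260,180:340]),("side",np.s_[150:270,200:360]))]
cv2.imwrite("pics/fin.png",np.hstack(r))
E
```

```text
time: 24.82
tool_pos: [657.0, -125.3, 27.5]
tcp_rot: [3.141, 0.0, 1.571]
contact_force: [-1.8, -0.0, 5.9]
grip_width: 24.2
finger_force: 30.0
time: 25.32
tool_pos: [656.6, -125.2, 26.6]
tcp_rot: [-3.141, -0.0, 1.571]
contact_force: [-0.6, -0.1, 0.5]
grip_width: 58.0
finger_force: 0.0
time: 26.32
tool_pos: [503.5, -124.7, 227.0]
tcp_rot: [-3.14, -0.001, 1.57]
contact_force: [1.9, -0.6, -0.4]
grip_width: 60.4
finger_force: 0.0
```

View pics/fin.png

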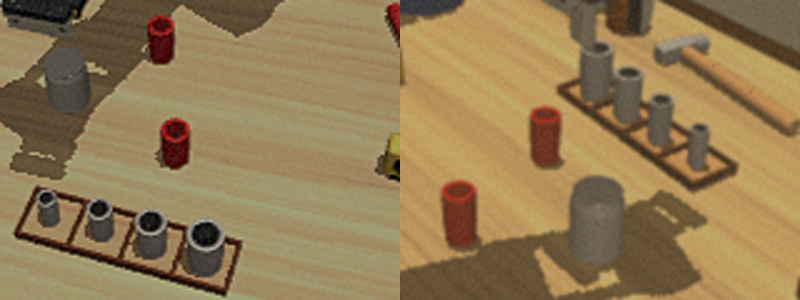

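All four sockets stand upright, one to a bay. The largest is at the vice end (left half, about (205,248)) and the smallest at the toolbox end (about (46,208)). The tin and the red look-alikes have not moved.

```bash
python3 -c "
from plant import workorder;print(workorder.close_job())"
```

```text
the job is handed in; nothing more can be done
None
```

The four sockets stand upright in the rack, largest nearest the vice down to smallest farthest from it; the gripper has let go of everything and the job is handed in, at about 26 s on the robot's clock.

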